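# Lock the insert ring of a router table with the two-pin spanner

## Task

Lock the router table's insert ring: take the two-pin spanner from its wooden rest, work its pins down into the ring's two holes, and turn the ring clockwise until it comes up firm against its stop, flush with the plate. Go by feel and use a light hand: neither jab the spanner at the plate nor wrench the ring hard against its stop, and keep the fingers off ring and plate. Then lay the spanner gently back across the block of its rest, as you found it; leave the spare ring, the collet wrench and the block of router bits where they are.

Things in the scene. Friction and masses are not known exactly. Their poses are not given: they have to be found in the camera images.
- spanner: Two-pin spanner, about 160 g: level steel crossbar 84 x 22 x 6 mm (long along x), on it an upright red grip 60 mm long (x), 18 mm thick (y), 6 to 47 mm above the crossbar's underside. Origin: centre of that underside, z up. Two round pins 6 mm thick, chamfered to 4 mm at the tip, point 8 mm down from it, on the x axis 32 mm either side of the origin. The same both ways round.
- pin_tips (a point): Point midway between the spanner's two pin tips, 8 mm below the spanner's origin; axes as the spanner's.
- rest: Fixed wooden rest of the spanner, left or right of the router table: dark base 130 x 76 x 8 mm, on it a block 40 mm long (x), 56 mm wide (y), its level top 22 mm above the origin, which is the centre of the base's underside. The spanner lies across the block top, its x along the rest's x within 0.1 rad, pins hanging free at both ends of the block (9 mm play each way).
- router_top: Fixed router table top on the bench: grey panel 300 (x) x 360 mm (y), surface 18 mm above the bench, a dark blue-grey plate let in flush, no give. Origin: bench level under the opening's centre. A fence runs along the far (+x) side, near face 114 mm from the centre, top 65 mm above the bench. More than 60 N on it or its ring, all contacts added (about 1.5 N m of turning), is too hard.
- ring_centre (a point): Centre of the pale metal insert ring in the 95 mm opening, at the plate's surface; axes as the router top's. Ring 92 mm across, 38 mm bore, 9 mm thick, with two 8 mm through holes 32 mm either side of the centre. The line of holes is not measured: at the start it lies 0.65 rad clockwise to 0.50 rad anticlockwise (from above) of this x axis. See it, or slide the pins round till they drop in.
- ring (a joint): Angle (rad) of the ring from its loosest position: grows clockwise seen from above, 0 to 0.15 at the start, 0.70 when home against a solid stop. Its face stands 2 mm proud of the plate at 0 and comes down flush at 0.70. Stiff: 0.3 to 0.4 N m turns it, then it stays where left; pins resting on it lightly (under 12 N) do not drag it.
- spare_ring: Spare insert ring lying loose on the robot-side left part of the router top: grey, 91 mm across, 9 mm thick, 24 mm bore. Origin: centre of its underside. Leave it.
- wrench: Loose flat steel collet wrench, 150 mm long (along x), 38 mm wide at its jaw, 8 mm thick, lying on the robot-side right part of the router top. Origin: middle of its underside. Leave it.
- bit_block: Loose wooden block 130 x 70 x 30 mm with four blue router bits standing in it up to 65 mm high, on the bench across the router table from the rest. Origin: centre of its underside. Leave it.
Mind the look-alikes: they are no part of the job. Several things have the shape of the rest; the one meant has the colours described above.

How it is judged (in metres and radians):
On the way, in this order (a step that is already met when the one before it is completed fails the run):
1. both pins of the spanner are down in the ring's holes (z of pin_tips in the frame of ring_centre below -0.002 m and horizontal distance between pin_tips and ring_centre below 0.005 m), for 0.1 s.
2. the ring is turned home with the spanner still in its holes (all of step 1 and value of joint ring above 0.67 rad), for 0.1 s.
At the end, for the whole second after the job is handed in: The ring is turned home against its stop (within 0.03 rad), and the spanner lies at rest, level and upright, across the block of its rest, within 18 mm of its centre and 0.35 rad of its direction (value of joint ring above 0.67 rad and horizontal distance between spanner and rest below 0.018 m and z of spanner in the frame of rest between 0.019 and 0.025 m and angle between the x axis of spanner and the x axis of rest, either way round below 0.35 rad and angle between spanner's own z axis and vertical below 0.08 rad and linear speed of spanner below 0.02 m/s); the robot touches nothing.
It fails at once if the spanner is forced against the ring or plate: more than 60 N of contact between them (contact force between spanner and router_top above 60 N).
It fails at once if the fingers press on the ring, plate or fence with more than 5 N (contact force between the fingers and router_top above 5 N).
It fails at once if the spanner is dropped or rammed onto its rest: more than 60 N between them (contact force between spanner and rest above 60 N).
It fails at once if the spare ring, the collet wrench or the bit block is moved more than 15 mm (distance of any of spare_ring, wrench, bit_block from where it was at the start of the episode above 0.015 m).
It also fails if it takes over 72 s, if anything falls off the work surface, if the arm or the gripper's body presses on something with over 40 N, if the wrist force passes 120 N, or if a joint passes its speed limit or range.

## Robot

A 7-joint arm with a two-finger parallel gripper is mounted at the origin on the work surface. World frame = base frame: x ahead of the robot, y to its left, z up, the work surface at z = 0. Lengths are in mm, angles in degrees, forces in N, time in s.
With the tool pointing down it reaches from about 400 to 750 mm from the base axis. Payload 19.5 kg.
Tool frame: the origin (TCP) lies at the very end of the fingers, on their centre line; the grasp point (between the pads) lies 19 mm behind it; x points along the fingers, z is the direction in which the jaws open and shut, and the axes are right-handed (so a half turn about x gives the same grasp; the last joint's range is limited). The gripper opens to 85 mm and grips with 20 to 120 N. Pads are 22 mm wide; open, the fingers measure 114 mm over their backs; the gripper's body (76 mm by 85 mm) begins 54 mm behind the grasp point. The pads swing forward as they close: fully open they stand 13 mm farther back than shut.
Start: joints at [62.412, 40.479, -1.581, 85.061, 1.261, 54.483, -4.326], TCP at [244.801, -520.257, 231.268] pointing down, gripper open.
Joint ranges: [-155.06, 155.06], [-18.47, 123.98], [-90, 86.84], [0, 140.48], [-83.41, 263.41], [0, 116], [-161.91, 161.91]. Speed limits (degrees/s): [108.29, 108.29, 147.25, 147.25, 172.46, 172.46, 172.46].

## Interface

Orientations are given as [roll, pitch, yaw] about the fixed x, y, z axes, in that order (R = Rz(yaw) Ry(pitch) Rx(roll)).
In Python, from station import arm, imaging gives the robot as it stands.
- The arm moves only by the tool carry_out, never from a script. Its arguments are lists of equal length, an entry for each row: "translation": the shift along the tool's x, y, z in cm, a list of three; "spin": the turn about the tool's x in degrees. A call has exactly 8 rows; each row shifts and turns the pose as measured when the row begins, along the tool's axes as they then stand; what a row does not reach is not made up. A row lasts 1/10 s, in which the tool goes at most 50 mm and 8.59 degrees, less where a joint would pass 70% of its speed; a pose out of reach is approached as far as the arm can. A call with a gripper value outside its range is refused whole. "hand" is the opening, from 0 (shut) to 1 (fully open), set as the call begins (left out, the last holds). The fingers move at their own pace and stop on an object; the grip force is fixed at half the most. Time passes only in rows, so rows that do not move let the fingers close, or fill a call up. It gives the time, the measured TCP pose, the force and the opening at its end, in the units of the state.
- arm.sense(): the state, without advancing time (a new reading comes with each control period).
- imaging.read_camera(name): name is "scene" or "side" or "wrist"; returns the picture (480x640x3 uint8, red, green, blue); there is no depth.
- imaging.camera_params(name): a dict with "fx", "fy", "cx", "cy" (pixels), "k1" (the pictures are not rectified: a ray, as slopes to the right and down, at radius r is drawn at 1 + k1 r^2 times it, then the intrinsics apply), "pose" (4x4, takes a point from camera to world coordinates); the wrist camera has in their place "T_tool_cam" (4x4, takes a point from camera to tool coordinates, whose origin is the TCP and whose axes are the tool frame's). Camera axes: x right, y down, z forward; pixel columns grow to the right and rows downward; lengths in mm; the calibration is good to about 2 mm. A picture is of the moment at which its call begins: read the wrist's pose just before it. camera_params takes no time and is no camera call.
- arm.sign_off(): hands the job in, once; it reports no verdict.
The state is a dict: "time_s": time; "qpos": joint angles; "joint_vel": joint speeds; "tau": joint torques, N m; "tcp_pos": TCP position; "eef_rot": TCP orientation; "force": force on the tool from outside, world axes, zero at the start; "torque": the same for the moment, N m; "grip_width": finger opening in mm.
Only numpy, scipy, OpenCV 4.12 (cv2) and the standard library are available. Lean on these libraries where they do the work, as an engineer would, in place of code of your own. Each camera call takes 0.05 s, during which the arm holds its last target. There are 200 camera calls.

## Working session

There is one attempt and no reset: what is moved stays moved. The work goes in short steps, Python scripts to look and compute and a tool call to move; the robot and the scene stay as the last step left them, time stands still between calls to the robot, and variables do not carry over. Pictures are saved under pics/ and viewed, about 8 in all and at most 12, crops included, and the job is handed in when it is done.

Besides the shell and the picture viewer there is one more tool, called after ">>>" as name([rows], argument=value, ...), one row to a line, values as JSON. carry_out: Moves the arm, as the interface text tells. Its arguments: {"type":"object","properties":{"translation":{"type":"array"},"spin":{"type":"array"},"hand":{"type":"number"}},"required":["translation","spin"]}

```bash
ls; mkdir -p pics
cat > h.py <<'E'
import numpy as np, cv2
from station import arm, imaging
from scipy.spatial.transform import Rotation as R
def toolT(s):
    T=np.eye(4); T[:3,:3]=R.from_euler('xyz',s['eef_rot'],degrees=True).as_matrix(); T[:3,3]=s['tcp_pos']; return T
def grab(name,fn):
    s=arm.sense(); p=imaging.camera_params(name); im=imaging.read_camera(name)
    T=np.array(p['pose']) if 'pose' in p else toolT(s)@np.array(p['T_tool_cam'])
    cv2.imwrite(fn,im[:,:,::-1]); np.savez(fn+'.npz',T=T,K=[p['fx'],p['fy'],p['cx'],p['cy'],p['k1']]); return im
def cast(fn,uv,z):
    d=np.load(fn+'.npz'); T=d['T']; fx,fy,cx,cy,k1=d['K']
    uv=np.atleast_2d(np.array(uv,float)); a=(uv-[cx,cy])/[fx,fy]; u=a.copy()
    for _ in range(20): u=a/(1+k1*(u**2).sum(1,keepdims=True))
    D=np.c_[u,np.ones(len(u))]@T[:3,:3].T; o=T[:3,3]
    return o+D*((z-o[2])/D[:,2])[:,None]
E
python3 - <<'E'
from h import *
s=arm.sense(); print(s)
for n in('scene','side','wrist'):
    grab(n,f'pics/{n}0.png'); d=np.load(f'pics/{n}0.png.npz'); print(n,d['T'].round(2).tolist(),d['K'])
E
```

```text
pics
{'time_s': 0.0, 'qpos': array([62.41362586, 40.51312105, -1.58386525, 85.08297398,  1.26093312,
       54.48227006, -4.32548591]), 'joint_vel': array([-0.01397443, -0.11656749,  0.01217731, -0.0059854 ,  0.02771688,
       -0.03964962,  0.06336012]), 'tau': array([-5.96689256e-05, -8.83204794e+01,  1.23454012e+00, -2.36165214e+01,
        1.69261551e-02,  6.55205382e-03,  3.52141126e-05]), 'tcp_pos': array([ 244.69897627, -520.05401231,  230.8411428 ]), 'eef_rot': array([-178.7999642 ,   89.93896625,  116.3989158 ]), 'force': array([ 0.3109285 , -0.35788678, -0.21175998]), 'torque': array([-0.00102706, -0.01486402,  0.00824761]), 'grip_width': 85.05531512755066}
scene [[-0.64, 0.62, -0.45, 1149.83], [0.77, 0.52, -0.36, 451.64], [0.01, -0.58, -0.81, 1168.72], [0.0, 0.0, 0.0, 1.0]] [5.57897005e+02 5.57897005e+02 3.08523404e+02 2.48318178e+02
 4.73991313e-02]
side [[-0.96, -0.2, 0.21, 255.61], [-0.29, 0.63, -0.73, 790.07], [0.02, -0.75, -0.66, 827.18], [0.0, 0.0, 0.0, 1.0]] [ 4.93805913e+02  4.93805913e+02  3.21923371e+02  2.38272283e+02
 -1.04353996e-01]
wrist [[0.42, -0.87, -0.25, 308.54], [-0.91, -0.41, -0.12, -489.9], [0.0, 0.28, -0.96, 373.12], [0.0, 0.0, 0.0, 1.0]] [ 3.37861383e+02  3.37861383e+02  3.22358995e+02  2.42090353e+02
 -4.73582156e-02]
```

View pics/scene0.png

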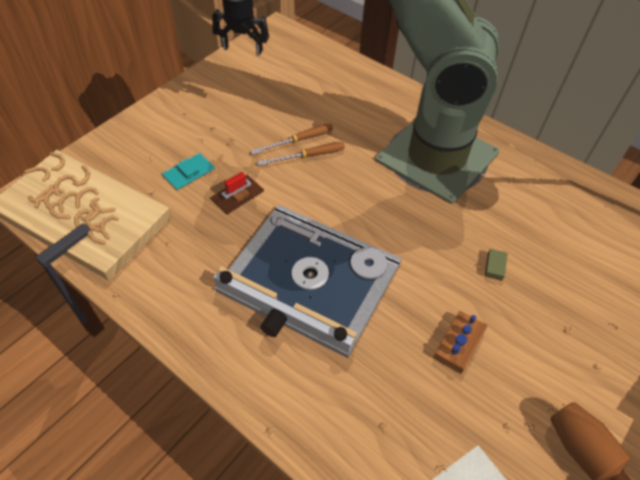

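View pics/side0.png

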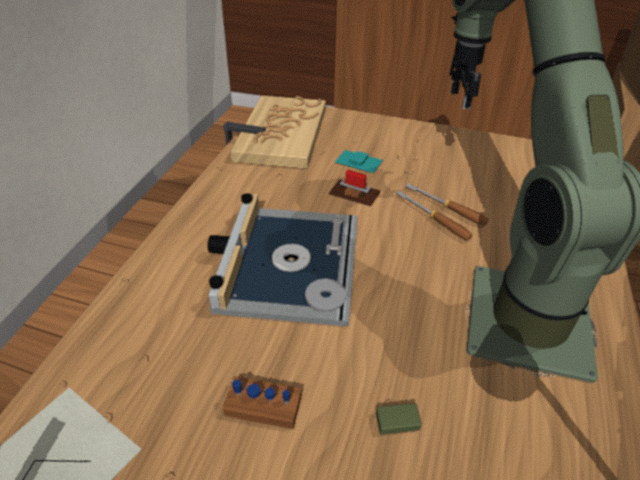

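The spanner's rest is the dark-brown base with the red grip on it: scene (237,190), side (355,190). The teal piece at scene (188,170), side (360,160) has the wrong colours. The ring is at scene (311,273), side (291,257). Next I measure these and confirm with a crop.

Run:
```python
from h import *
for n,(cr,cb) in {'scene':((237,190),(311,273)),'side':((355,190),(291,257))}.items():
    fn=f'pics/{n}0.png'; im=cv2.imread(fn); b,g,r=[im[:,:,i].astype(int) for i in range(3)]
    m=((r>150)&(g<70)&(b<70)).astype(np.uint8); k,l,st,c=cv2.connectedComponentsWithStats(m)
    i=1+st[1:,4].argmax(); print(n,'red',c[i],st[i],cast(fn,c[i],55).round(1))
    # dark base
    hsv=cv2.cvtColor(im,cv2.COLOR_BGR2HSV)
    w=np.zeros(m.shape,np.uint8); cv2.circle(w,cr,45,1,-1)
    m=((hsv[:,:,2]<95)&(w>0)).astype(np.uint8)
    k,l,st,c=cv2.connectedComponentsWithStats(m); i=1+st[1:,4].argmax()
    pts=np.argwhere(l==i)[:,::-1]; h=cv2.convexHull(pts.astype(np.int32))
    P=cast(fn,h[:,0],8)[:,:2]; rc=cv2.minAreaRect(P.astype(np.float32)); print('base',st[i],rc)
    # ring: pale blob
    w[:]=0; cv2.circle(w,cb,28,1,-1)
    m=((hsv[:,:,2]>140)&(hsv[:,:,1]<70)&(w>0)).astype(np.uint8)
    k,l,st,c=cv2.connectedComponentsWithStats(m); i=1+st[1:,4].argmax()
    pts=np.argwhere(l==i)[:,::-1]; h=cv2.convexHull(pts.astype(np.int32))
    P=cast(fn,h[:,0],19)[:,:2]; print('ring',st[i],cv2.fitEllipse(P.astype(np.float32)))
    # panel
a=cv2.resize(cv2.imread('pics/scene0.png')[130:230,160:280],None,fx=5,fy=5,interpolation=2)[:500,:600]
cv2.imwrite('pics/crop0.png',a)
```

```text
scene red [235.78059072 181.88607595] [226 173  20  20 237] [[ 483.3 -337.1   55. ]]
base [211 179  51  35 526] ((485.9317626953125, -342.0748291015625), (80.6946029663086, 125.79209899902344), 82.0086898803711)
ring [292 258  36  31 729] ((559.992431640625, -15.385161399841309), (88.38336944580078, 91.20352935791016), 152.2726287841797)
side red [354.2        176.07333333] [346 170  19  14 150] [[ 488.4 -344.    55. ]]
base [329 180  51  25 486] ((483.26593017578125, -334.4730224609375), (78.92059326171875, 129.29737854003906), 82.66622924804688)
ring [273 245  36  26 624] ((561.636962890625, -15.053380966186523), (86.44154357910156, 91.50151824951172), 4.05714225769043)
```

View pics/crop0.png

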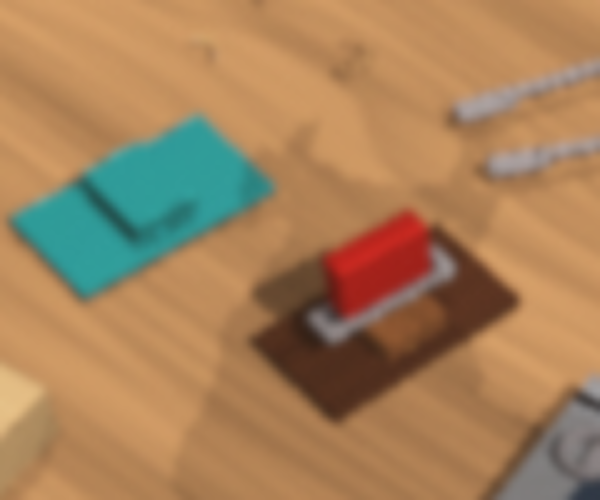

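Crop: the steel crossbar with the red grip lies across a brown block on a dark base. That fits the description, and the base measures about 130 x 79 mm. The teal piece is an empty look-alike. The rest is near (485,-338) with x at about -8°, and the ring near (561,-15). Next I work out the approach.

```bash
cat >> h.py <<'E'
def plan(p,jaw):
    """shift in tool axes (cm) to TCP target p, spin (deg) to bring jaw axis to world angle jaw mod 180"""
    s=arm.sense(); T=toolT(s); d=T[:3,:3].T@(np.array(p)-T[:3,3])/10
    y,z=T[:3,1],T[:3,2]; a=np.degrees(np.arctan2(z[1],z[0]))
    sp=-((jaw-a+90)%180-90)
    print('t',s['time_s'],'tcp',T[:3,3].round(1),'axes x',T[:3,0].round(3),'y',y.round(3),'z',z.round(3),'jaw',round(a,2),'F',s['force'].round(1),'tau',s['torque'].round(2),'w',round(s['grip_width'],1),'q7',s['qpos'][6].round(1))
    print('shift cm',d.round(2),'spin',round(sp,2))
    print('world x,y in tool yz:',T[:3,1:3][:2].round(3).tolist())
E
python3 -c "
from h import *
plan([485,-340,200],82)"
```

```text
t 0.15 tcp [ 244.7 -520.1  230.9] axes x [-0.     0.001 -1.   ] y [ 0.905  0.426 -0.   ] z [ 0.426 -0.905 -0.001] jaw -64.8 F [-0.3  0.3 -0.2] tau [ 0.01 -0.01  0.  ] w 85.5 q7 -4.3
shift cm [ 3.1  29.41 -6.06] spin 33.2
world x,y in tool yz: [[0.905, 0.426], [0.426, -0.905]]
```

>>> carry_out([
  [0.3,3.4,-0.7],
  [0.3,3.4,-0.7],
  [0.3,3.4,-0.7],
  [0.3,3.4,-0.7],
  [0.3,3.4,-0.7],
  [0.3,3.4,-0.7],
  [0.3,3.4,-0.7],
  [0.3,3.4,-0.7],
], spin=[0,0,0,0,0,0,0,0], hand=1)

```text
time_s: 0.95
tcp_pos: [470.7, -350.9, 204.5]
eef_rot: [-123.1, 89.8, 171.6]
force: [-0.5, -0.3, 0.4]
grip_width: 85.5
```

>>> carry_out([
  [0,0,0],
  [0,0,0],
  [0,0,0],
  [0,0,0],
  [0,0,0],
  [0,0,0],
  [0,0,0],
  [0,0,0],
], spin=[7,7,7,7,5,0,0,0])

```text
time_s: 1.75
tcp_pos: [475.0, -345.1, 202.0]
eef_rot: [-123.0, 89.6, 138.2]
force: [0.3, -0.7, -0.2]
grip_width: 85.5
```

```bash
python3 -c "
from h import *
plan([485,-340,200],82)
grab('wrist','pics/w1.png')"
```

```text
t 1.75 tcp [ 475.  -345.1  202. ] axes x [-0.005  0.005 -1.   ] y [ 0.988 -0.153 -0.006] z [-0.153 -0.988 -0.004] jaw -98.8 F [ 0.3 -0.7 -0.2] tau [ 0.03  0.02 -0.  ] w 85.5 q7 -57.1
shift cm [ 0.2   0.91 -0.65] spin -0.8
world x,y in tool yz: [[0.988, -0.153], [-0.153, -0.988]]
```

View pics/w1.png

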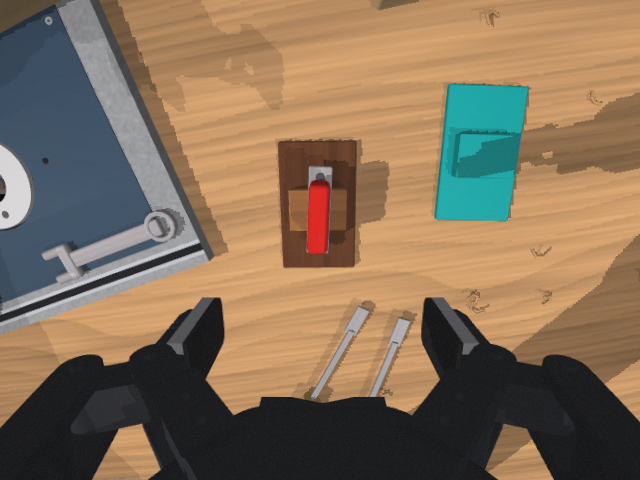

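The wrist view shows the dark base around (318,203), the red grip (318,217), the steel bar below it, and the teal look-alike well clear at (483,150). I measure the grip top and the base outline.

Run:
```python
from h import *
fn='pics/w1.png'; im=cv2.imread(fn); b,g,r=[im[:,:,i].astype(int) for i in range(3)]
def rect(m,z):
    k,l,st,c=cv2.connectedComponentsWithStats(m.astype(np.uint8)); i=1+st[1:,4].argmax()
    h=cv2.convexHull(np.argwhere(l==i)[:,::-1].astype(np.int32)); P=cast(fn,h[:,0],z)[:,:2].astype(np.float32)
    rc=cv2.minAreaRect(P); return st[i],rc
w=np.zeros(r.shape,bool); w[120:290,265:370]=1
print('red',rect((r>130)&(g<60)&(b<60)&w,65))
red=((r>130)&(g<60)&(b<60)); ys,xs=np.where(red&w)
# top bright face
print('redtop',rect((r>225)&(g<60)&w,69))
print('base',rect(w&((r<115)|red),8))
grey=w&(abs(r-b)<25)&(r>110); print('bar',rect(grey,28))
```

```text
red (array([ 307,  184,   23,   70, 1364], dtype=int32), ((483.87030029296875, -342.1548767089844), (16.9751033782959, 59.55882263183594), 78.7270736694336))Traceback (most recent call last):
  File "<stdin>", line 11, in <module>
  File "<stdin>", line 4, in rect
ValueError: attempt to get argmax of an empty sequence
```

Run:
```python
from h import *
fn='pics/w1.png'; im=cv2.imread(fn); b,g,r=[im[:,:,i].astype(int) for i in range(3)]
w=np.zeros(r.shape,bool); w[130:275,265:361]=1
red=(r>130)&(g<60)&(b<60)
def rect(m,z):
    k,l,st,c=cv2.connectedComponentsWithStats(m.astype(np.uint8)); i=1+st[1:,4].argmax()
    h=cv2.convexHull(np.argwhere(l==i)[:,::-1].astype(np.int32)); P=cast(fn,h[:,0],z)[:,:2].astype(np.float32)
    return st[i],cv2.minAreaRect(P)
print('base',rect(w&((r<105)),8))
bar=w&(abs(r-b)<25)&(r>110); print('bar',rect(bar,28))
blk=w&(r>110)&(r-b>40)&(g>60); 
h=np.argwhere(blk[185:235,286:350])[:,::-1]+[286,185]; print('block',cv2.minAreaRect(cast(fn,cv2.convexHull(h.astype(np.int32))[:,0],22)[:,:2].astype(np.float32)))
plan([484,-342,53],78.7)
```

```text
base (array([ 279,  140,   78,  127, 4996], dtype=int32), ((484.99212646484375, -341.4521789550781), (75.09654235839844, 128.26914978027344), 81.57928466796875))
bar (array([308, 166,  24,  22, 285], dtype=int32), ((515.8162231445312, -348.2874450683594), (21.404422760009766, 19.19880485534668), 81.0860366821289))
block ((483.64111328125, -340.7785339355469), (55.58876037597656, 47.138038635253906), 81.34524536132812)
t 1.8 tcp [ 475.  -345.1  202. ] axes x [-0.005  0.005 -1.   ] y [ 0.988 -0.153 -0.006] z [-0.153 -0.988 -0.004] jaw -98.81 F [-0.1  0.2 -0.1] tau [-0.02 -0.02 -0.04] w 85.4 q7 -57.1
shift cm [14.9   0.93 -0.38] spin 2.49
world x,y in tool yz: [[0.988, -0.153], [-0.153, -0.988]]
```

>>> carry_out([
  [1.7,0.25,-0.1],
  [1.7,0.25,-0.1],
  [1.7,0.2,-0.1],
  [1.7,0.2,-0.1],
  [1.7,0,0],
  [1.7,0,0],
  [1.5,0,0],
  [0,0,0],
], spin=[1,0.5,0,0,0,0,0,0])

```text
time_s: 2.6
tcp_pos: [484.4, -342.8, 81.3]
eef_rot: [-138.9, 89.7, 121.3]
force: [0.2, 0.2, 0.6]
grip_width: 85.2
```

```bash
python3 -c "
from h import *
plan([484,-342,37],80)"
```

```text
t 2.6 tcp [ 484.4 -342.8   81.3] axes x [-0.003  0.005 -1.   ] y [ 0.986 -0.17  -0.004] z [-0.17  -0.986 -0.004] jaw -99.76 F [0.2 0.2 0.6] tau [-0.1  -0.    0.04] w 85.2 q7 -56.8
shift cm [ 4.43 -0.04 -0.05] spin 0.24
world x,y in tool yz: [[0.986, -0.17], [-0.17, -0.986]]
```

>>> carry_out([
  [0.8,0,0],
  [0.8,0,0],
  [0.8,0,0],
  [0.7,0,0],
  [0.6,0,0],
  [0.4,0,0],
  [0.3,0,0],
  [0,0,0],
], spin=[0,0,0,0,0,0,0,0])

```text
time_s: 3.4
tcp_pos: [484.9, -343.2, 35.4]
eef_rot: [-156.4, 89.8, 103.9]
force: [0.8, 0.5, 0.3]
grip_width: 85.2
```

>>> carry_out([
  [0,0,0],
  [0,0,0],
  [0,0,0],
  [0,0,0],
  [0,0,0],
  [0,0,0],
  [0,0,0],
  [0,0,0],
], spin=[0,0,0,0,0,0,0,0], hand=0)

```text
time_s: 4.2
tcp_pos: [485.4, -343.5, 36.4]
eef_rot: [-174.6, 89.8, 85.7]
force: [-0.1, -0.2, -0.3]
grip_width: 17.3
```

>>> carry_out([
  [0,0,0],
  [0,0,0],
  [0,0,0],
  [0,0,0],
  [0,0,0],
  [0,0,0],
  [0,0,0],
  [0,0,0],
], spin=[0,0,0,0,0,0,0,0])

```text
time_s: 5.0
tcp_pos: [485.4, -343.5, 36.3]
eef_rot: [-173.3, 89.8, 87.1]
force: [-0.0, 0.1, -0.2]
grip_width: 17.0
```

```bash
python3 -c "
from h import *
plan([484,-342,100],80)"
```

```text
t 5.0 tcp [ 485.4 -343.5   36.3] axes x [ 0.     0.003 -1.   ] y [ 0.986 -0.168 -0.   ] z [-0.168 -0.986 -0.003] jaw -99.67 F [-0.   0.1 -0.2] tau [-0.01  0.06  0.03] w 17.0 q7 -56.2
shift cm [-6.37 -0.16 -0.14] spin 0.33
world x,y in tool yz: [[0.986, -0.168], [-0.168, -0.986]]
```

>>> carry_out([
  [-0.5,0,0],
  [-1,0,0],
  [-1.5,0,0],
  [-1.7,0,0],
  [-1.7,0,0],
  [-1.7,0,0],
  [-1.7,0,0],
  [-0.5,0,0],
], spin=[0,0,0,0,0,0,0,0])

```text
time_s: 5.8
tcp_pos: [484.9, -343.7, 147.4]
eef_rot: [179.0, 89.8, 79.4]
force: [-0.1, 0.4, -2.3]
grip_width: 17.0
```

```bash
python3 -c "
from h import *
plan([495,-10,150],80)"
```

```text
t 5.8 tcp [ 484.9 -343.7  147.4] axes x [ 0.001  0.003 -1.   ] y [ 0.986 -0.168  0.   ] z [-0.168 -0.986 -0.003] jaw -99.69 F [-0.1  0.4 -2.3] tau [-0.02 -0.01  0.02] w 17.0 q7 -57.6
shift cm [ -0.17  -4.62 -33.06] spin 0.31
world x,y in tool yz: [[0.986, -0.168], [-0.168, -0.986]]
```

>>> carry_out([
  [0,-0.6,-3.5],
  [0,-0.6,-4.3],
  [0,-0.6,-4.3],
  [0,-0.6,-4.3],
  [0,-0.6,-4.3],
  [0,-0.6,-4.3],
  [0,-0.6,-4.3],
  [0,-0.4,-3],
], spin=[0,0,0,0,0,0,0,0])

```text
time_s: 6.6
tcp_pos: [492.8, -10.4, 148.4]
eef_rot: [87.8, 89.9, -12.3]
force: [0.1, -0.6, -0.8]
grip_width: 17.1
```

>>> carry_out([
  [0,0,0],
  [0,0,0],
  [0,0,0],
  [0,0,0],
  [0,0,0],
  [0,0,0],
  [0,0,0],
  [0,0,0],
], spin=[0,0,0,0,0,0,0,0])

```text
time_s: 7.4
tcp_pos: [492.5, -9.5, 148.4]
eef_rot: [103.6, 89.9, 3.5]
force: [-0.6, 0.3, -1.5]
grip_width: 17.1
```

```bash
python3 -c "
from h import *
plan([561,-15,150],80)
grab('wrist','pics/w2.png')"
```

```text
t 7.4 tcp [492.5  -9.5 148.4] axes x [ 0.002  0.    -1.   ] y [ 0.985 -0.174  0.002] z [-0.174 -0.985 -0.   ] jaw -100.05 F [-0.6  0.3 -1.5] tau [-0.06 -0.01 -0.04] w 17.1 q7 -84.2
shift cm [-0.15  6.84 -0.65] spin -0.05
world x,y in tool yz: [[0.985, -0.174], [-0.174, -0.985]]
```

View pics/w2.png

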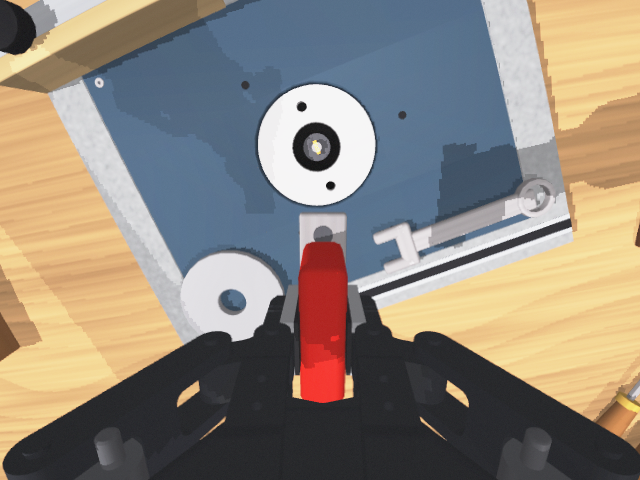

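The ring fills (258–377, 84–206), with holes at about (301,106) and (331,186). The held bar's far end is at v≈213 with the pin head at (323,234). I refine by blobs and cast rays.

Run:
```python
from h import *
fn='pics/w2.png'; im=cv2.imread(fn); g=cv2.cvtColor(im,cv2.COLOR_BGR2GRAY)
w=np.zeros_like(g); cv2.circle(w,(317,145),72,1,-1)
m=((g>190)&(w>0)&(np.arange(480)[:,None]<210)).astype(np.uint8)
k,l,st,c=cv2.connectedComponentsWithStats(m); i=1+st[1:,4].argmax()
cs,hi=cv2.findContours((l==i).astype(np.uint8),cv2.RETR_CCOMP,cv2.CHAIN_APPROX_NONE)
H=[]
for q in sorted(cs,key=cv2.contourArea)[::-1][:4]:
    P=cast(fn,q[:,0],19.5)[:,:2].astype(np.float32); e=cv2.fitEllipse(P); print(cv2.contourArea(q),np.round(e[0],1),np.round(e[1],1)); H.append(e[0])
a,b=np.array(H[2]),np.array(H[3]); d=a-b; print('mid',(a+b)/2,'len',np.linalg.norm(d),'ang',np.degrees(np.arctan2(*d[::-1])))
# spanner bar
s=arm.sense();T=toolT(s)
P=cast(fn,[[300,213.5],[346.5,213.5],[323,235]],148.4-8.3); loc=(P-T[:3,3])@T[:3,:3]; print('bar in tool',loc.round(1))
# panel right edge
```

```text
10944.0 [561.2 -16.9] [90.1 90.2]
1969.0 [561.2 -16.9] [38.2 38.3]
100.0 [592.6 -11.2] [8.2 8.6]
89.0 [529.9 -22.6] [8.5 8.6]
mid [561.2409668  -16.90836954] len 63.64858132622447 ang 10.286894719231537
bar in tool [[  8.3  40.4 -10.1]
 [  8.3  40.4  11. ]
 [  8.3  30.3   0.3]]
```

>>> carry_out([
  [0,0,0],
  [0,0,0],
  [0,0,0],
  [0,0,0],
  [0,0,0],
  [0,0,0],
  [0,0,0],
  [0,0,0],
], spin=[-5,-7,-7,-1.3,0,0,0,0])

```text
time_s: 8.25
tcp_pos: [492.5, -9.5, 148.3]
eef_rot: [73.9, 89.9, -5.7]
force: [-0.5, 0.6, -2.8]
grip_width: 16.9
```

```bash
python3 -c "
from h import *
plan([562.8,-16.2,60],100.3)"
```

```text
t 8.25 tcp [492.5  -9.5 148.3] axes x [ 0.001 -0.    -1.   ] y [0.983 0.181 0.001] z [ 0.181 -0.983  0.   ] jaw -79.55 F [-0.5  0.6 -2.8] tau [-0.01 -0.03  0.02] w 16.9 q7 -71.0
shift cm [8.84 6.78 1.93] spin 0.15
world x,y in tool yz: [[0.983, 0.181], [0.181, -0.983]]
```

>>> carry_out([
  [0.5,1,0.3],
  [1,1,0.3],
  [1.3,1,0.3],
  [1.3,1,0.3],
  [1.3,1,0.3],
  [1.3,1,0.3],
  [1.3,0.7,0.1],
  [0.5,0.1,0],
], spin=[0,0,0,0,0,0,0,0])

```text
time_s: 9.05
tcp_pos: [566.8, -16.1, 57.0]
eef_rot: [69.8, 89.9, -10.0]
force: [-0.1, 0.4, -0.8]
grip_width: 17.2
```

>>> carry_out([
  [0,0,0],
  [0,0,0],
  [0,0,0],
  [0,0,0],
  [0,0,0],
  [0,0,0],
  [0,0,0],
  [0,0,0],
], spin=[0,0,0,0,0,0,0,0])

```text
time_s: 9.85
tcp_pos: [566.4, -16.1, 58.1]
eef_rot: [72.7, 89.9, -7.2]
force: [0.2, -0.2, -2.1]
grip_width: 17.4
```

```bash
python3 -c "
from h import *
plan([562.8,-16.2,52],100.3)
grab('wrist','pics/w3.png')"
```

```text
t 9.85 tcp [566.4 -16.1  58.1] axes x [ 0.002 -0.    -1.   ] y [0.984 0.176 0.002] z [ 0.176 -0.984  0.001] jaw -79.86 F [ 0.2 -0.2 -2.1] tau [ 0.04  0.03 -0.06] w 17.4 q7 -70.6
shift cm [ 0.61 -0.36 -0.05] spin -0.16
world x,y in tool yz: [[0.984, 0.176], [0.176, -0.984]]
```

View pics/w3.png

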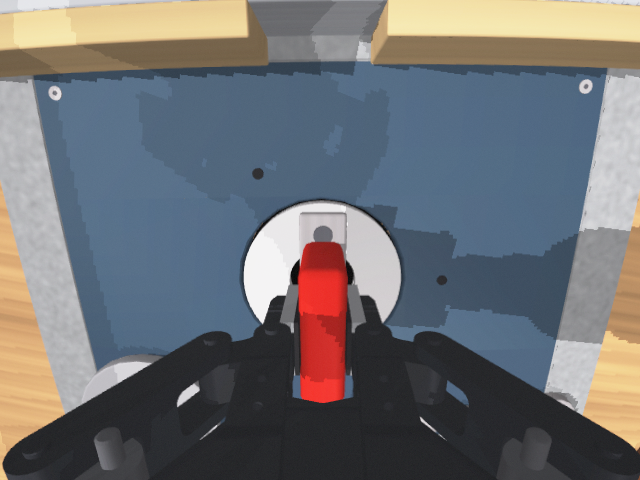

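The bar sits over the ring and hides the holes. I check the ring centre once more from its visible rim.

Run:
```python
from h import *
from scipy.optimize import least_squares
fn='pics/w3.png'; im=cv2.imread(fn); g=cv2.cvtColor(im,cv2.COLOR_BGR2GRAY)
hsv=cv2.cvtColor(im,cv2.COLOR_BGR2HSV); m=(hsv[:,:,1]<40)&(g>130)
c0=np.array([322,280.]); pts=[]
for a in np.radians(np.r_[-215:36:1.5]):
    for r in np.arange(100,60,-.25):
        u,v=c0+r*np.array([np.cos(a),np.sin(a)])
        if m[int(round(v)),int(round(u))] and v<325: pts.append((u,v)); break
P=cast(fn,pts,19.5)[:,:2]
s=least_squares(lambda q:np.hypot(*(P-q[:2]).T)-q[2],[561,-17,46],loss='soft_l1'); print(len(P),s.x,abs(s.fun).mean())
T=toolT(arm.sense()); B=cast(fn,[[299.5,212.5],[347,212.5],[323,235]],58.1-8.3); print(((B-T[:3,3])@T[:3,:3]).round(1))
```

```text
167 [561.68212877 -16.58127731  45.43368684] 0.22299745735208984
[[  8.3  40.8 -10.4]
 [  8.3  40.7  11.2]
 [  8.3  30.2   0.3]]
```

>>> carry_out([
  [0.1,-0.1,0],
  [0.2,-0.1,0],
  [0.2,-0.1,0],
  [0.2,-0.05,-0.05],
  [0.2,0,0],
  [0.1,0,0],
  [0,0,0],
  [0,0,0],
], spin=[0,0,0,0,0,0,0,0])

```text
time_s: 10.7
tcp_pos: [562.4, -16.2, 46.9]
eef_rot: [70.5, 89.9, -9.4]
force: [-0.2, -0.4, -1.5]
grip_width: 16.9
```

```bash
python3 -c "
from h import *
plan([562.9,-16.1,43],100.3)"
```

```text
t 10.7 tcp [562.4 -16.2  46.9] axes x [ 0.001 -0.    -1.   ] y [0.984 0.176 0.001] z [ 0.176 -0.984  0.   ] jaw -79.87 F [-0.2 -0.4 -1.5] tau [-0.03  0.01  0.02] w 16.9 q7 -70.4
shift cm [ 0.39  0.05 -0.  ] spin -0.17
world x,y in tool yz: [[0.984, 0.176], [0.176, -0.984]]
```

>>> carry_out([
  [0.1,0.05,0],
  [0.1,0,0],
  [0.1,0,0],
  [0.06,0,0],
  [0.06,0,0],
  [0.06,0,0],
  [0.06,0,0],
  [0.06,0,0],
], spin=[0,0,0,0,0,0,0,0])

```text
time_s: 11.5
tcp_pos: [563.1, -16.2, 40.5]
eef_rot: [71.4, 89.9, -8.4]
force: [-0.4, -0.6, -1.3]
grip_width: 17.1
```

```bash
python3 -c "
from h import *
plan([562.9,-16.1,38],100.3)"
```

```text
t 11.5 tcp [563.1 -16.2  40.5] axes x [ 0.002 -0.    -1.   ] y [0.984 0.176 0.002] z [ 0.176 -0.984  0.001] jaw -79.87 F [-0.4 -0.6 -1.3] tau [-0.    0.01 -0.02] w 17.1 q7 -70.3
shift cm [ 0.25 -0.02 -0.01] spin -0.17
world x,y in tool yz: [[0.984, 0.176], [0.176, -0.984]]
```

>>> carry_out([
  [0.06,0,0],
  [0.06,0,0],
  [0.06,0,0],
  [0.06,0,0],
  [0.06,0,0],
  [0.06,0,0],
  [0,0,0],
  [0,0,0],
], spin=[0,0,0,0,0,0,0,0])

```text
time_s: 12.3
tcp_pos: [563.1, -16.1, 36.5]
eef_rot: [71.6, 89.9, -8.3]
force: [0.3, -0.5, -0.6]
grip_width: 17.4
```

```bash
python3 -c "
from h import *
plan([562.9,-16.1,38],100.3)"
```

```text
t 12.3 tcp [563.1 -16.1  36.5] axes x [ 0.002 -0.    -1.   ] y [0.984 0.176 0.001] z [ 0.176 -0.984  0.   ] jaw -79.86 F [ 0.3 -0.5 -0.6] tau [0.01 0.01 0.02] w 17.4 q7 -70.3
shift cm [-0.15 -0.02 -0.  ] spin -0.16
world x,y in tool yz: [[0.984, 0.176], [0.176, -0.984]]
```

Pins are down in both holes with no force felt. One more mm, then I turn clockwise gently.

>>> carry_out([
  [0.05,0,0],
  [0.05,0,0],
  [0,0,0],
  [0,0,0],
  [0,0,0],
  [0,0,0],
  [0,0,0],
  [0,0,0],
], spin=[0,0,1,1,1.5,1.5,1.5,1.5])

```text
time_s: 13.1
tcp_pos: [563.1, -16.6, 35.3]
eef_rot: [55.2, 89.9, -33.3]
force: [0.8, -1.3, -4.4]
grip_width: 17.0
```

```bash
python3 -c "
from h import *
plan([562.9,-16.1,35.5],100.3)"
```

```text
t 13.1 tcp [563.1 -16.6  35.3] axes x [ 0.002 -0.001 -1.   ] y [1.    0.026 0.002] z [ 0.026 -1.     0.001] jaw -88.48 F [ 0.8 -1.3 -4.4] tau [-0.34 -0.16  0.38] w 17.0 q7 -75.6
shift cm [-0.02 -0.02 -0.05] spin -8.78
world x,y in tool yz: [[1.0, 0.026], [0.026, -1.0]]
```

>>> carry_out([
  [0,0,0.01],
  [0,0,0.01],
  [0,0,0.01],
  [0,0,0.01],
  [0,0,0.01],
  [0,0,0.01],
  [0,0,0],
  [0,0,0],
], spin=[2,2,2,2,2,2,2,2])

```text
time_s: 13.9
tcp_pos: [563.0, -17.0, 34.7]
eef_rot: [67.9, 89.9, -38.0]
force: [1.3, -1.0, -8.5]
grip_width: 17.3
```

```bash
python3 -c "
from h import *
plan([562.9,-16.1,35.5],100.3)"
```

```text
t 13.9 tcp [563.  -17.   34.7] axes x [ 0.001 -0.001 -1.   ] y [ 0.962 -0.274  0.001] z [-0.274 -0.962  0.001] jaw -105.91 F [ 1.3 -1.  -8.5] tau [-0.43 -0.29  0.47] w 17.3 q7 -86.5
shift cm [-0.08 -0.03 -0.09] spin -26.21
world x,y in tool yz: [[0.962, -0.274], [-0.274, -0.962]]
```

>>> carry_out([
  [0,0,0],
  [0,0,0],
  [0,0,0],
  [0,0,0],
  [0,0,0],
  [0,0,0],
  [0,0,0],
  [0,0,0],
], spin=[1,1,0.8,0.8,0.8,0.8,0.8,0.8])

```text
time_s: 14.7
tcp_pos: [562.9, -17.2, 34.6]
eef_rot: [60.5, 89.9, -52.9]
force: [1.6, -1.7, -8.9]
grip_width: 17.5
```

```bash
python3 -c "
from h import *
plan([562.9,-16.1,35.5],100.3)"
```

```text
t 14.7 tcp [562.9 -17.2  34.6] axes x [ 0.001 -0.001 -1.   ] y [ 0.918 -0.397  0.001] z [-0.397 -0.918  0.001] jaw -113.36 F [ 1.6 -1.7 -8.9] tau [-0.42 -0.27  0.46] w 17.5 q7 -91.2
shift cm [-0.09 -0.04 -0.1 ] spin -33.66
world x,y in tool yz: [[0.918, -0.397], [-0.397, -0.918]]
```

>>> carry_out([
  [0,0,0],
  [0,0,0],
  [0,0,0],
  [0,0,0],
  [0,0,0],
  [0,0,0],
  [0,0,0],
  [0,0,0],
], spin=[0.8,0.8,0.8,0.8,0.6,0.6,0.6,0.6])

```text
time_s: 15.5
tcp_pos: [562.6, -17.1, 34.6]
eef_rot: [36.6, 89.9, -82.7]
force: [-1.0, -2.0, -5.5]
grip_width: 17.0
```

```bash
python3 -c "
from h import *
plan([562.9,-16.1,35.5],100.3)"
```

```text
t 15.5 tcp [562.6 -17.1  34.6] axes x [ 0.    -0.002 -1.   ] y [ 0.872 -0.49   0.001] z [-0.49  -0.872  0.001] jaw -119.31 F [-1.  -2.  -5.5] tau [-0.43  0.18  1.28] w 17.0 q7 -95.1
shift cm [-0.09 -0.03 -0.11] spin -39.61
world x,y in tool yz: [[0.872, -0.49], [-0.49, -0.872]]
```

Torque rose from 0.46 to 1.28 N m, so the ring is on its stop after about 39°. I back off to unload it, then lift straight out.

>>> carry_out([
  [0,0,0],
  [0,0,0],
  [0,0,0],
  [0,0,0],
  [0,0,0],
  [0,0,0],
  [0,0,0],
  [0,0,0],
], spin=[-0.7,-0.5,0,0,0,0,0,0])

```text
time_s: 16.3
tcp_pos: [562.6, -17.1, 34.6]
eef_rot: [35.6, 89.9, -82.5]
force: [0.3, -2.0, -8.1]
grip_width: 17.4
```

```bash
python3 -c "
from h import *
plan([562.9,-16.1,35.5],100.3)"
```

```text
t 16.3 tcp [562.6 -17.1  34.6] axes x [ 0.    -0.001 -1.   ] y [ 0.882 -0.471  0.001] z [-0.471 -0.882  0.001] jaw -118.11 F [ 0.3 -2.  -8.1] tau [-0.46 -0.19  0.75] w 17.4 q7 -94.3
shift cm [-0.09 -0.02 -0.11] spin -38.41
world x,y in tool yz: [[0.882, -0.471], [-0.471, -0.882]]
```

>>> carry_out([
  [0,0,0],
  [0,0,0],
  [0,0,0],
  [0,0,0],
  [0,0,0],
  [0,0,0],
  [0,0,0],
  [0,0,0],
], spin=[-0.6,-0.6,-0.5,0,0,0,0,0])

```text
time_s: 17.1
tcp_pos: [562.6, -17.0, 35.3]
eef_rot: [85.0, 90.0, -31.4]
force: [-0.5, -0.2, -1.9]
grip_width: 17.5
```

```bash
python3 -c "
from h import *
plan([562.9,-16.1,35.5],100.3)"
```

```text
t 17.1 tcp [562.6 -17.   35.3] axes x [ 0.001 -0.    -1.   ] y [ 0.896 -0.445  0.001] z [-0.445 -0.896  0.   ] jaw -116.41 F [-0.5 -0.2 -1.9] tau [-0.23  0.23  0.06] w 17.5 q7 -93.2
shift cm [-0.02 -0.01 -0.1 ] spin -36.71
world x,y in tool yz: [[0.896, -0.445], [-0.445, -0.896]]
```

Unloaded. Lifting.

>>> carry_out([
  [-0.1,0,0],
  [-0.2,0,0],
  [-0.3,0,0],
  [-0.4,0,0],
  [-0.4,0,0],
  [-0.4,0,0],
  [-0.4,0,0],
  [-0.3,0,0],
], spin=[0,0,0,0,0,0,0,0])

```text
time_s: 17.9
tcp_pos: [563.1, -16.6, 62.8]
eef_rot: [121.3, 89.9, 4.9]
force: [0.6, -0.1, -1.5]
grip_width: 17.2
```

>>> carry_out([
  [-1,0,0],
  [-1.5,0,0],
  [-1.5,-0.8,0],
  [-1.5,-1.5,0],
  [-1.5,-1.8,0],
  [-1,-1.8,0],
  [0,-0.8,0],
  [0,0,0],
], spin=[0,0,0,0,0,0,0,0])

```text
time_s: 18.7
tcp_pos: [501.2, 13.8, 149.7]
eef_rot: [125.5, 89.7, 9.0]
force: [0.4, -0.6, -1.0]
grip_width: 17.2
```

```bash
python3 -c "
from h import *
plan([485.4,-343.5,145],80)
grab('wrist','pics/w4.png')"
```

```text
t 18.7 tcp [501.2  13.8 149.7] axes x [ 0.004  0.001 -1.   ] y [ 0.895 -0.445  0.004] z [-0.445 -0.895 -0.003] jaw -116.45 F [ 0.4 -0.6 -1. ] tau [-0.01 -0.03  0.04] w 17.2 q7 -97.0
shift cm [ 0.44 14.5  32.69] spin -16.45
world x,y in tool yz: [[0.895, -0.445], [-0.445, -0.895]]
```

View pics/w4.png

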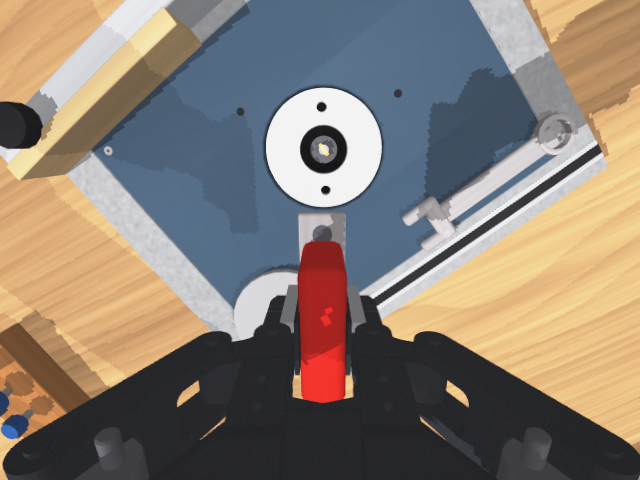

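The ring now shows its holes at (321,106) and (326,189). The spanner sits unchanged in the fingers. I compute the ring angle.

Run:
```python
from h import *
fn='pics/w4.png'; g=cv2.imread(fn,0)
w=np.zeros_like(g); cv2.circle(w,(324,148),72,1,-1)
m=((g>190)&(w>0)&(np.arange(480)[:,None]<210)).astype(np.uint8)
k,l,st,c=cv2.connectedComponentsWithStats(m); i=1+st[1:,4].argmax()
cs,_=cv2.findContours((l==i).astype(np.uint8),cv2.RETR_CCOMP,cv2.CHAIN_APPROX_NONE); H=[]
for q in sorted(cs,key=cv2.contourArea)[::-1][2:4]:
    H.append(cv2.fitEllipse(cast(fn,q[:,0],18)[:,:2].astype(np.float32))[0])
a,b=np.array(H); d=a-b; print(a,b,(a+b)/2,np.degrees(np.arctan2(d[1],d[0])))
plan([485.4,-343.5,145],80)
```

```text
[590.39562988 -29.59787178] [532.0512085   -4.18000317] [561.22341919 -16.88893747] -23.54044941757571
t 18.75 tcp [501.7  13.4 149.6] axes x [ 0.005  0.    -1.   ] y [ 0.895 -0.446  0.004] z [-0.446 -0.895 -0.002] jaw -116.47 F [ 0.2  0.9 -0.8] tau [ 0.03 -0.03  0.03] w 17.3 q7 -97.0
shift cm [ 0.44 14.44 32.68] spin -16.47
world x,y in tool yz: [[0.895, -0.446], [-0.446, -0.895]]
```

Ring line went from +10.3° to −23.5°, a turn of 0.59 rad. With a 0–0.15 start that fits home at 0.70, and the sharp torque rise supports it. Now the return: spin first, then travel.

>>> carry_out([
  [0,0,0],
  [0,0,0],
  [0,0,0],
  [0,0,0],
  [0,0,0],
  [0,0,0],
  [0,0,0],
  [0,0,0],
], spin=[-4,-6,-5,-1.5,0,0,0,0])

```text
time_s: 19.55
tcp_pos: [504.6, 10.8, 146.9]
eef_rot: [75.1, 89.8, -24.8]
force: [0.4, -0.0, -0.7]
grip_width: 17.2
```

```bash
python3 -c "
from h import *
plan([485.4,-343.5,145],80.3)"
```

```text
t 19.55 tcp [504.6  10.8 146.9] axes x [ 0.003 -0.001 -1.   ] y [ 0.985 -0.172  0.003] z [-0.172 -0.985  0.001] jaw -99.88 F [ 0.4 -0.  -0.7] tau [ 0.02  0.04 -0.02] w 17.2 q7 -85.9
shift cm [ 0.24  4.18 35.24] spin -0.18
world x,y in tool yz: [[0.985, -0.172], [-0.172, -0.985]]
```

>>> carry_out([
  [0,0.5,3.5],
  [0,0.5,4.6],
  [0,0.5,4.6],
  [0,0.6,4.6],
  [0,0.6,4.6],
  [0,0.6,4.6],
  [0.1,0.6,4.6],
  [0.1,0.4,3.5],
], spin=[0,0,0,0,0,0,0,0])

```text
time_s: 20.35
tcp_pos: [488.5, -344.7, 144.5]
eef_rot: [106.7, 89.8, 7.1]
force: [0.7, 0.9, -1.3]
grip_width: 17.3
```

>>> carry_out([
  [0,0,0],
  [0,0,0],
  [0,0,0],
  [0,0,0],
  [0,0,0],
  [0,0,0],
  [0,0,0],
  [0,0,0],
], spin=[0,0,0,0,0,0,0,0])

```text
time_s: 21.15
tcp_pos: [487.9, -346.1, 144.2]
eef_rot: [96.3, 89.8, -3.5]
force: [-0.2, 0.2, -0.9]
grip_width: 16.9
```

```bash
python3 -c "
from h import *
plan([485.4,-343.5,70],80.3)"
```

```text
t 21.15 tcp [ 487.9 -346.1  144.2] axes x [ 0.003 -0.    -1.   ] y [ 0.986 -0.17   0.003] z [-0.17  -0.986 -0.   ] jaw -99.77 F [-0.2  0.2 -0.9] tau [ 0.02  0.07 -0.01] w 16.9 q7 -57.5
shift cm [ 7.42 -0.31 -0.21] spin -0.07
world x,y in tool yz: [[0.986, -0.17], [-0.17, -0.986]]
```

>>> carry_out([
  [0.6,-0.1,-0.1],
  [1.2,-0.1,-0.1],
  [1.3,0,-0.1],
  [1.3,0,0],
  [1.3,0,0],
  [1.0,0,0],
  [0.6,0,0],
  [0.2,0,0],
], spin=[0,0,0,0,0,0,0,0])

```text
time_s: 21.95
tcp_pos: [486.3, -342.4, 63.6]
eef_rot: [96.3, 89.8, -3.5]
force: [-0.5, 0.6, -0.7]
grip_width: 17.3
```

```bash
python3 -c "
from h import *
plan([486,-342.5,36.3],80.3)"
```

```text
t 21.95 tcp [ 486.3 -342.4   63.6] axes x [ 0.003 -0.    -1.   ] y [ 0.986 -0.17   0.003] z [-0.17  -0.986 -0.   ] jaw -99.77 F [-0.5  0.6 -0.7] tau [ 0.03 -0.04  0.02] w 17.3 q7 -56.5
shift cm [ 2.73 -0.04  0.02] spin -0.07
world x,y in tool yz: [[0.986, -0.17], [-0.17, -0.986]]
```

Spanner bottom is at about z 49. I go down to ~3 mm above the block, then feel.

>>> carry_out([
  [0.3,0,0],
  [0.5,0,0],
  [0.5,0,0],
  [0.4,0,0],
  [0.3,0,0],
  [0.2,0,0],
  [0.1,0,0],
  [0,0,0],
], spin=[0,0,0,0,0,0,0,0])

```text
time_s: 22.75
tcp_pos: [486.9, -342.7, 39.4]
eef_rot: [86.0, 89.7, -13.8]
force: [0.5, -0.1, -1.8]
grip_width: 16.8
```

>>> carry_out([
  [0.05,0,0],
  [0.05,0,0],
  [0.05,0,0],
  [0.05,0,0],
  [0.05,0,0],
  [0,0,0],
  [0,0,0],
  [0,0,0],
], spin=[0,0,0,0,0,0,0,0])

```text
time_s: 23.55
tcp_pos: [487.1, -342.9, 37.1]
eef_rot: [83.0, 89.7, -16.8]
force: [-0.2, 0.1, -0.8]
grip_width: 17.2
```

>>> carry_out([
  [0.04,0,0],
  [0.04,0,0],
  [0.03,0,0],
  [0.03,0,0],
  [0,0,0],
  [0,0,0],
  [0,0,0],
  [0,0,0],
], spin=[0,0,0,0,0,0,0,0])

```text
time_s: 24.35
tcp_pos: [487.2, -343.0, 36.5]
eef_rot: [82.4, 89.7, -17.3]
force: [-1.0, 0.2, 0.5]
grip_width: 17.1
```

```bash
python3 -c "
from h import *
plan([486,-342.5,36.3],80.3)"
```

```text
t 24.35 tcp [ 487.2 -343.    36.5] axes x [ 0.005 -0.002 -1.   ] y [ 0.985 -0.17   0.005] z [-0.17  -0.986  0.001] jaw -99.77 F [-1.   0.2  0.5] tau [0.09 0.15 0.01] w 17.1 q7 -56.1
shift cm [ 0.02 -0.13 -0.03] spin -0.07
world x,y in tool yz: [[0.985, -0.17], [-0.17, -0.986]]
```

Light contact (weight taken up). Release.

>>> carry_out([
  [0,0,0],
  [0,0,0],
  [0,0,0],
  [0,0,0],
  [0,0,0],
  [0,0,0],
  [0,0,0],
  [0,0,0],
], spin=[0,0,0,0,0,0,0,0], hand=1)

```text
time_s: 25.15
tcp_pos: [487.4, -343.1, 36.5]
eef_rot: [81.3, 89.7, -18.5]
force: [-0.1, -0.1, -0.0]
grip_width: 85.5
```

>>> carry_out([
  [-0.3,0,0],
  [-1,0,0],
  [-1.8,0,0],
  [-2,0,0],
  [-2,0,0],
  [-2,0,0],
  [-2,0,0],
  [-1,0,0],
], spin=[0,0,0,0,0,0,0,0])

```text
time_s: 25.95
tcp_pos: [486.1, -342.7, 165.7]
eef_rot: [80.3, 89.7, -19.5]
force: [0.7, 0.3, 0.0]
grip_width: 85.7
```

>>> carry_out([
  [-1,0,0],
  [-1,0,0],
  [-1,-0.5,0],
  [0,-0.5,0],
  [0,0,0],
  [0,0,0],
  [0,0,0],
  [0,0,0],
], spin=[0,0,0,0,0,0,0,0])

```text
time_s: 26.75
tcp_pos: [474.6, -340.5, 197.3]
eef_rot: [85.2, 89.7, -14.6]
force: [-0.7, -0.1, -0.2]
grip_width: 85.1
```

```bash
python3 -c "
from h import *
plan([486,-342.5,36.3],80.3)
fn='pics/w5.png'; grab('wrist',fn); im=cv2.imread(fn)
b,g,r=[im[:,:,i].astype(int) for i in range(3)]
def rect(m,z):
    k,l,st,c=cv2.connectedComponentsWithStats(m.astype(np.uint8)); i=1+st[1:,4].argmax()
    h=cv2.convexHull(np.argwhere(l==i)[:,::-1].astype(np.int32)); return cv2.minAreaRect(cast(fn,h[:,0],z)[:,:2].astype(np.float32))
print('red',rect((r>130)&(g<60)&(b<60),65))
"
```

```text
t 26.75 tcp [ 474.6 -340.5  197.3] axes x [ 0.005 -0.001 -1.   ] y [ 0.985 -0.17   0.005] z [-0.17  -0.985  0.   ] jaw -99.81 F [-0.7 -0.1 -0.2] tau [ 0.03  0.02 -0.01] w 85.1 q7 -57.8
shift cm [16.11  1.08 -0.  ] spin -0.11
world x,y in tool yz: [[0.985, -0.17], [-0.17, -0.985]]
red ((486.1084289550781, -343.2296142578125), (16.576993942260742, 60.0539665222168), 79.69308471679688)
```

View pics/w5.png

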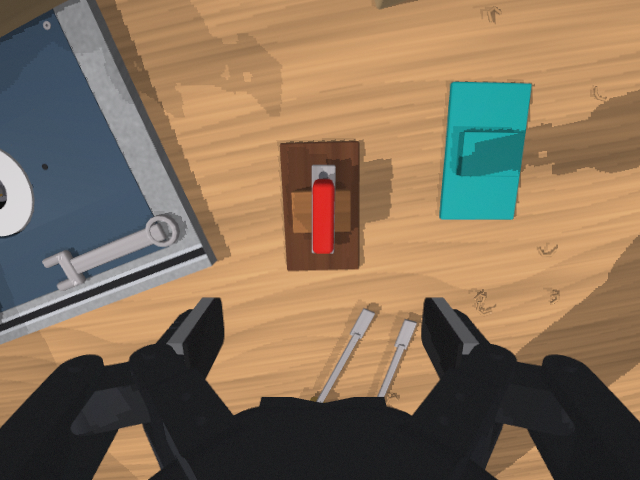

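The spanner (323,215) lies level across the block, within 2 mm and 2° of where it should be. The wrench is unmoved and nothing is touched, so I hand in.

```bash
python3 -c "
from station import arm
print(arm.sign_off())"
```

```text
the job is handed in; nothing more can be done
None
```

I locked the ring and laid the spanner back on its rest. The job was handed in at about 27 s, and the sign-off reports no verdict.

- **Insertion:** I took the spanner by its grip and lowered the pins into both holes at the measured angle. No noticeable force was felt, and the tips went about 5 mm below the plate surface.
- **Turning:** Torque held at 0.4 to 0.5 N m, then rose to 1.28 N m at the stop. I unloaded the spanner before lifting it out.
- **Ring angle:** The line of holes turned from +10.3° to −23.5°, about 0.59 rad. That is consistent with home at 0.70 if the ring started near 0.11. The start angle was not measured, so "home" rests on the torque rise and this fit. The tool turned about 39° against the ring's 34°, which I put down to play in the holes and give in the grip.
- **Spanner on its rest:** The last wrist picture shows it across the block, about 2 mm and 2° off the rest's centre and direction. It was set down with almost no force, and the gripper is clear.
- **Other things:** The collet wrench looks unmoved in the last picture. The spare ring and the bit block were not in full view or measured again at the end; the arm never went near the bit block and stayed high over the spare ring.

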